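Fold down the ratcheted order screen

ROBOT

A 6-joint arm with a two-finger parallel gripper is mounted at the origin on the work surface. World frame = base frame: x ahead of the robot, y to its left, z up, the work surface at z = 0. Lengths are in m, angles in degrees, forces in N, time in s.
With the tool pointing down it reaches from about 0.35 to 0.875 m from the base axis. Payload 4.2 kg.
Tool frame: the origin (TCP) lies at the very end of the fingers, on their centre line; the grasp point (between the pads) lies 19 mm behind it; y points along the fingers, z is the direction in which the jaws open and shut, and the axes are right-handed (so a half turn about y gives the same grasp; the last joint's range is limited). The gripper opens to 87 mm and grips with 3 to 60 N. Pads are 19 mm wide; open, the fingers measure 117 mm over their backs; the gripper's body (75 mm by 190 mm) begins 51 mm behind the grasp point.
Start: joints at [-54.454, 22.042, 0.453, 0, -68.411, -14.817], TCP at [0.221, -0.585, 0.223] pointing down, gripper open.
Joint ranges: [-179.83, 179.83], [-69.29, 118.12], [-61.27, 80.66], [-181.25, 117.63], [-171.15, -9.14], [-177.46, 177.46]. Speed limits (degrees/s): [159.86, 159.86, 180, 180, 180, 180].

INTERFACE

Orientations are given as a 3x3 rotation matrix whose columns are the frame's x, y, z axes.
In Python, from station import r, eyes gives the robot as it stands.
- The arm moves only by the tool play_rows, never from a script. Its argument "deltas" is one flat list of numbers, 5 for each row, row after row: the closure in counts, from 0 (fully open) to 255 (shut), then the shift along the tool's x, y, z in mm, then the turn about the tool's y in rad. In form: [claw, tx, ty, tz, roll, claw, tx, ty, tz, roll, ...]. A call has exactly 10 rows; each row shifts and turns the commanded pose from where the row before left it, along the tool's axes as they then stand; what a row does not reach is not made up. A row lasts 1/10 s, in which the tool goes at most 50 mm and 8.59 degrees, less where a joint would pass 70% of its speed; a pose out of reach is approached as far as the arm can. A call is refused whole if a number of a shift passes 50 or a number of a turn 0.15, either way. A call with a gripper value outside its range is refused whole. The fingers move at their own pace and stop on an object; the grip force is fixed at half the most. Time passes only in rows, so rows that do not move let the fingers close, or fill a call up. It gives the time, the measured TCP pose, the force and the opening at its end, in the units of the state.
- r.sense(): the state, without advancing time (a new reading comes with each control period).
- eyes.capture(name): name is "side" or "top"; returns a dict with "img" (480x640x3 uint8, blue, green, red), "vfov" (degrees; the focal length in pixels is half the picture's height over the tangent of half this angle, whatever the lens; pixels are square), "cx", "cy" (the principal point, pixels), "R" (3x3) and "t" (3): a world point X has camera coordinates R X + t. Camera axes: x right, y down, z forward; pixel columns grow to the right and rows downward; lengths in m; the calibration is good to about 2 mm. A picture is of the moment at which its call begins. There is no depth.
- r.finish_job(): hands the job in, once; it reports no verdict.
The state is a dict: "time_s": time; "joints": joint angles; "joint_velocities": joint speeds; "effort": joint torques, N m; "tcp_pos": TCP position; "ee_rot": TCP orientation; "wrist_force": force on the tool from outside, world axes, zero at the start; "moment": the same for the moment, N m; "gripper_width": opening from 0.0 (shut) to 1.0 (fully open).
Only numpy, scipy, OpenCV 4.12 (cv2) and the standard library are available. Lean on these libraries where they do the work, as an engineer would, in place of code of your own. Each camera call takes 0.05 s, during which the arm holds its last target.

TASK

Closing time at the laundry counter: fold the large tilted order screen down until it lies flat on its stand. A ratchet lets it go up only, so first throw the pawl's knobbed lever beside the screen fully over, from leaning towards the hinge edge to leaning towards the screen's top edge, then press the screen down; leave the pawl thrown over, and leave the small card-reader stand where it is.

Things in the scene. Friction and masses are not known exactly. Their poses are not given: they have to be found in the camera images.
- order_stand: Large stand fixed to the counter: steel base 240 (x) by 310 mm (y -130 to 180), tilting tablet 220 mm wide (y +-110) on a hinge line along y at x -100, z 65. In the plane y = 150: toothed wheel (radius 45) on the hinge line, pawl above it, its post outboard (y 164-172, to z 125). Origin on the counter under the base; x from hinge edge to the screen's top edge, y to the pawl's side.
- pawl_knob (a point): Centre of the pawl lever's steel cross knob: 18 mm diameter, 28 mm long along the stand's y. In the stand's frame (mm) at y 150; engaged it leans to -x (x -81, z 174), thrown over it leans to +x (x -14, z 166), swinging on a 65 mm lever about the pivot at x -54, z 115. A push of under 3 N throws it; past upright it falls over by its own weight.
- pawl (a joint): Angle of the pawl (rad): about 0 to 0.15 its nose lies in the teeth and the screen cannot go down; it grows as the knob swings towards the stand's +x; upright at about 0.44; 1.1 is thrown fully over against its stop, where it stays.
- screen (a joint): Tilt of the large screen (rad): 0 flat (glass level at z 75 in the stand's frame), starts 0.55 to 0.8. The glass reaches 181 mm from the hinge line. The stiff hinge stays where left; with the pawl thrown over about 3 to 10 N straight down at 100 mm in x from the hinge line folds it. With the pawl in the teeth it gives up to 0.25 rad and then holds (25 N).
- card_stand: Bystander: small loose stand with a card reader, base 120 by 110 mm, 95 mm high, no lever or wheel, 0.7 kg. Origin on the counter under its middle; z up.

How it is judged:
By the outcome, as a careful person would: the job done as asked, in the order asked, and still so for the second after the job is handed in, with the robot touching nothing.
It also fails if it takes over 40 s, if anything falls off the work surface, if the arm or the gripper's body presses on something with over 40 N, if the wrist force passes 120 N, or if a joint passes its speed limit or range.

## Working session

There is one attempt and no reset: what is moved stays moved. The work goes in short steps, Python scripts to look and compute and a tool call to move; the robot and the scene stay as the last step left them, time stands still between calls to the robot, and variables do not carry over. Pictures are saved under pics/ and viewed, and the job is handed in when it is done.

Besides the shell and the picture viewer there is one more tool, called after "Call:" by a JSON object that holds its "op" and its "data", one argument or row to a line. play_rows: Moves the arm, as the interface text tells. Its arguments: {"type":"object","properties":{"deltas":{"type":"array","items":{"type":"number"}}},"required":["deltas"]}

```bash
mkdir -p pics; ls; python3 - <<'E'
from station import r, eyes
import cv2, numpy as np
s=r.sense(); print({k:np.round(v,3).tolist() for k,v in s.items()})
for n in("side","top"):
    c=eyes.capture(n); cv2.imwrite(f"pics/{n}0.png",c["img"]); print(n,c["vfov"],c["cx"],c["cy"],np.round(c["R"],4).tolist(),c["t"])
E
```

```text
pics
{'time_s': 0.0, 'joints': [-54.452, 22.091, 0.381, -0.029, -68.41, -14.815], 'joint_velocities': [0.068, 0.051, -0.086, -0.079, -0.005, -0.12], 'effort': [-0.0, -39.067, 18.741, 4.22, 0.011, -0.0], 'tcp_pos': [0.221, -0.584, 0.221], 'ee_rot': [[0.935, -0.001, -0.354], [0.354, 0.002, 0.935], [-0.0, -1.0, 0.002]], 'wrist_force': [-0.303, -0.468, -1.005], 'moment': [0.001, -0.02, 0.0], 'gripper_width': 1.0}
side 42.7149380346617 321.45570752688405 237.508307044126 [[-0.9914, -0.1301, 0.0155], [-0.0923, 0.6094, -0.7874], [0.093, -0.7821, -0.6162]] [0.54001491 0.16708678 1.46563408]
top 55.75090586562288 325.05633378675606 242.64593430729028 [[-0.0225, -0.9997, 0.006], [-0.9945, 0.0218, -0.1021], [0.102, -0.0082, -0.9948]] [0.01356923 0.56217393 1.27039353]
```

View pics/side0.png

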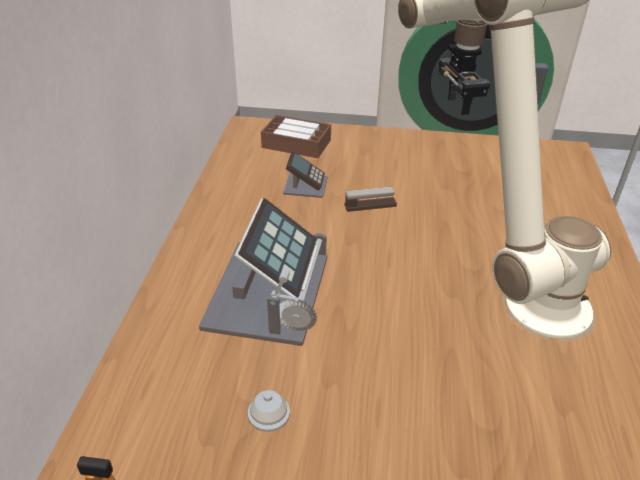

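View pics/top0.png

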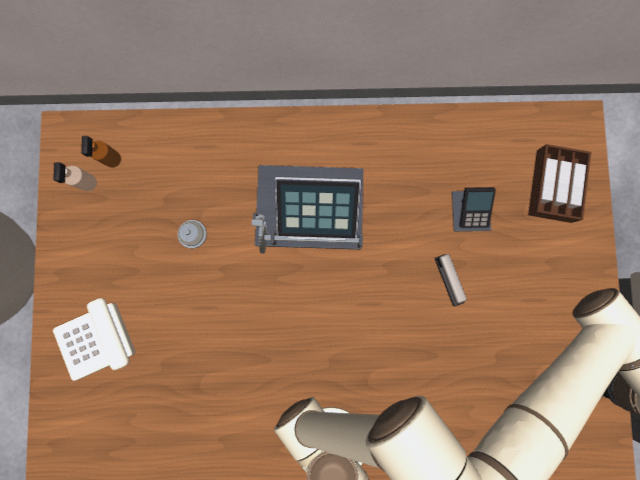

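The side view shows the stand around (270,280), with the wheel at (297,316), and the card reader at (305,175). In the top view the stand is at (310,207) and the knob near (260,220). I'll zoom in on both.

```bash
python3 - <<'E'
import cv2
a=cv2.imread("pics/side0.png")[190:345,195:345]; b=cv2.imread("pics/top0.png")[155:260,245:375]
cv2.imwrite("pics/side0z.png",cv2.resize(a,None,fx=3.8,fy=3.8,interpolation=cv2.INTER_CUBIC))
cv2.imwrite("pics/top0z.png",cv2.resize(b,None,fx=5,fy=5,interpolation=cv2.INTER_CUBIC))
E
```

```text
(no output)
```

View pics/side0z.png

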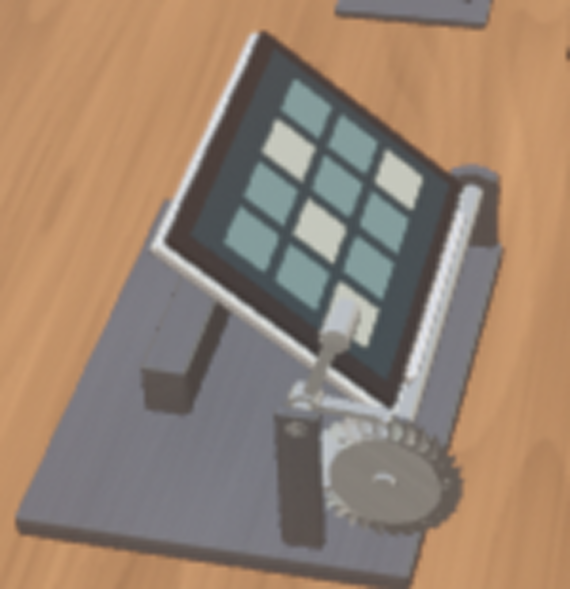

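View pics/top0z.png

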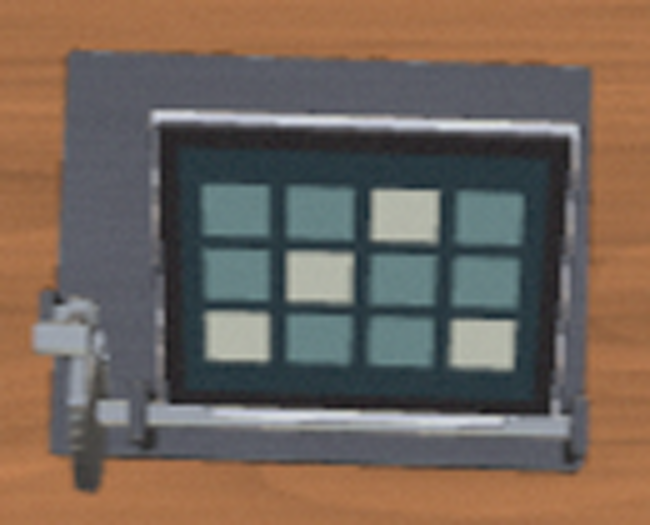

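Both zooms show the tablet tilted and the knob leaning toward the hinge. The knob centre is at about (285,273) in the side view and (257,222.6) in the top view. Next I'll triangulate.

```bash
cat > h.py <<'E'
from station import r, eyes
import cv2, numpy as np
def K(c):
    f=240/np.tan(np.radians(c["vfov"]/2)); return f
def ray(c,p):
    f=K(c); d=np.array([(p[0]-c["cx"])/f,(p[1]-c["cy"])/f,1]); R=np.array(c["R"]);t=np.array(c["t"])
    return -R.T@t, R.T@d
def onz(c,p,z):
    o,d=ray(c,p); return o+d*(z-o[2])/d[2]
def tri(c1,p1,c2,p2):
    o1,d1=ray(c1,p1);o2,d2=ray(c2,p2)
    s=np.linalg.lstsq(np.c_[d1,-d2],o2-o1,rcond=None)[0]
    a=o1+s[0]*d1;b=o2+s[1]*d2; return (a+b)/2,np.linalg.norm(a-b)
def proj(c,X):
    q=np.array(c["R"])@X+np.array(c["t"]);f=K(c);return np.array([c["cx"]+f*q[0]/q[2],c["cy"]+f*q[1]/q[2]])
E
python3 - <<'E'
from h import *
s=eyes.capture("side");t=eyes.capture("top")
S=lambda x,y:(195+(x+.5)/3.8-.5,190+(y+.5)/3.8-.5); T=lambda x,y:(245+(x+.5)/5-.5,155+(y+.5)/5-.5)
tp=dict(pp=T(68,52),pm=T(588,68),mm=T(578,470),mp=T(52,453))
sp=dict(pp=S(20,522),mp=S(408,578),mm=S(500,245))
for k in sp: print(k,*[np.round(v,4) for v in tri(s,sp[k],t,tp[k])])
P={k:onz(t,v,.01) for k,v in tp.items()}; 
for k in P: print(k,P[k].round(4))
for a,b in (("pp","pm"),("mp","mm"),("pp","mp"),("pm","mm")): print(a,b,np.linalg.norm(P[a]-P[b]).round(4))
ex=(P["pp"]+P["pm"]-P["mp"]-P["mm"])/2; ey=(P["pp"]+P["mp"]-P["pm"]-P["mm"])/2
ax=np.arctan2(ex[1],ex[0]); ay=np.arctan2(-ey[0],ey[1]); th=(240*ax+310*ay)/550
ctr=sum(P.values())/4; Rm=np.array([[np.cos(th),-np.sin(th)],[np.sin(th),np.cos(th)]])
org=ctr[:2]-Rm@[0,.025]; print("yaw",np.degrees([ax,ay,th]),"org",org)
np.savez("stand.npz",th=th,org=org)
def loc(X): return np.r_[Rm.T@(X[:2]-org),X[2]]*1000
k=tri(s,S(343,318),t,T(61,338)); print("knob",k,loc(k[0]).round(1))
k=tri(s,S(160,243),t,T(155,115)); print("screen top +y",k[1],loc(k[0]).round(1))
k=tri(s,S(260,35),t,T(578,130)); print("screen top -y",k[1],loc(k[0]).round(1))
k=tri(s,S(385,480),t,T(85,460)); print("wheel",k[1],loc(k[0]).round(1))
def W(x,y,z): return np.r_[Rm@[x/1000,y/1000]+org,z/1000]
for n,X in dict(knob=W(-81,150,174),thr=W(-14,150,166),post=W(-54,168,125),hingewheel=W(-100,150,65)).items():
    a=proj(s,X);b=proj(t,X);print(n,X.round(4),((a-[195,190])*3.8).round(),((b-[245,155])*5).round())
E
```

```text
pp [0.797  0.1926 0.0125] 0.0027
mp [0.5612 0.2038 0.0129] 0.0004
mm [ 0.5449 -0.1001  0.0163] 0.0016
pp [0.7991 0.1932 0.01  ]
pm [ 0.783  -0.1138  0.01  ]
mm [ 0.5447 -0.1007  0.01  ]
mp [0.5613 0.2042 0.01  ]
pp pm 0.3074
mp mm 0.3053
pp mp 0.2381
pm mm 0.2387
yaw [-2.91332295 -3.05889695 -2.99537375] org [0.6706963  0.02075535]
knob (array([0.60183859, 0.17396232, 0.18208287]), np.float64(0.0012178913981824458)) [-76.8 149.4 182.1]
screen top +y 0.0015898012184441793 [ 39.9 106.6 181.3]
screen top -y 0.0023365130743315432 [  39.1 -110.5  178.6]
wheel 0.02686282767023392 [-113.9  152.4   65. ]
knob [0.5976 0.1748 0.174 ] [348. 329.] [ 60. 348.]
thr [0.6646 0.1713 0.166 ] [230. 324.] [ 68. 221.]
post [0.6255 0.1913 0.125 ] [295. 410.] [ 41. 310.]
hingewheel [0.5787 0.1758 0.065 ] [384. 475.] [ 86. 409.]
```

```bash
cat >> h.py <<'E'
st=np.load("stand.npz") ; th=float(st["th"]); org=st["org"]; Rm=np.array([[np.cos(th),-np.sin(th)],[np.sin(th),np.cos(th)]])
def W(x,y,z): return np.r_[Rm@[x/1000,y/1000]+org,z/1000]
def loc(X): return np.r_[Rm.T@(np.array(X)[:2]-org),X[2]]*1000
E
python3 - <<'E'
from h import *
s=r.sense();E=np.array(s["ee_rot"]); a=np.arctan2(E[1,0],E[0,0]); print("roll",a-th)
print("tcp loc",loc(s["tcp_pos"]).round(1))
E
```

```text
roll 0.41394851436061403
tcp loc [-417.4 -627.6  221.9]
```

Call:
{"op": "play_rows", "data": {
  "deltas": [255,0,0,0,0.138,255,0,0,0,0.138,255,0,0,0,0.138,255,17,0,46,0,255,17,0,46,0,255,17,0,46,0,255,17,0,46,0,255,17,0,46,0,255,17,0,46,0,255,17,0,46,0]
}}

```text
time_s: 1.2
tcp_pos: [0.3572, -0.2673, 0.2227]
ee_rot: [[0.999, 0.001, 0.052], [-0.052, -0.0, 0.999], [0.001, -1.0, -0.0]]
wrist_force: [0.3, -0.2, -0.4]
gripper_width: 0.171
```

```bash
python3 - <<'E'
from h import *
s=r.sense();E=np.array(s["ee_rot"]); print(E.round(3),s["time_s"],s["gripper_width"]); print("tcp loc",loc(s["tcp_pos"]).round(1),s["wrist_force"])
E
```

```text
[[ 0.999  0.001  0.052]
 [-0.052 -0.     0.999]
 [ 0.001 -1.    -0.   ]] 1.2 0.17141095085286306
tcp loc [-298.1 -304.1  222.7] [ 0.25475158 -0.15039721 -0.35800249]
```

Call:
{"op": "play_rows", "data": {
  "deltas": [255,16,0,45.5,0,255,16,0,45.5,0,255,16,0,45.5,0,255,16,0,45.5,0,255,16,0,45.5,0,255,16,0,45.5,0,255,16,0,45.5,0,255,16,0,45.5,0,255,16,0,45.5,0,255,16,0,45.5,0]
}}

```text
time_s: 2.2
tcp_pos: [0.5407, 0.1789, 0.2225]
ee_rot: [[0.999, -0.0, 0.052], [-0.052, -0.0, 0.999], [-0.0, -1.0, -0.0]]
wrist_force: [0.9, -0.7, -0.8]
gripper_width: 0.007
```

```bash
python3 - <<'E'
from h import *
s=r.sense(); print("tcp loc",loc(s["tcp_pos"]).round(1),s["wrist_force"],s["gripper_width"])
c=eyes.capture("side");cv2.imwrite("pics/side1.png",cv2.resize(c["img"][120:345,150:420],None,fx=2.6,fy=2.6))
E
```

```text
tcp loc [-138.1  151.1  222.5] [ 0.91789868 -0.65398916 -0.79559609] 0.007236157083666394
```

View pics/side1.png

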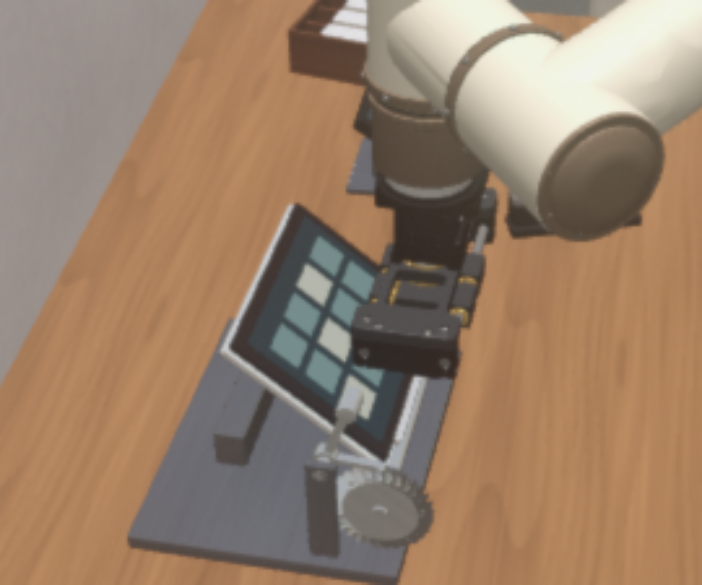

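The zoomed side view shows the shut fingers near (405,350) on the hinge side of the knob, which is at (348,402). I'll check where the TCP projects.

```bash
python3 - <<'E'
from h import *
s=r.sense(); c=eyes.capture("side");t=eyes.capture("top"); p=np.array(s["tcp_pos"])
print((proj(c,p)-[150,120])*2.6)
for d in (0,40,70): print(d,proj(t,p+[0,0,d/1000]))
q=proj(t,p); cv2.imwrite("pics/top1.png",cv2.resize(t["img"][130:290,200:380],None,fx=3.5,fy=3.5)); print((q-[200,130])*3.5)
E
```

```text
[420.0337339 376.2151862]
0 [250.3074489  243.66140746]
40 [247.61405635 241.95752479]
70 [245.45799369 240.5935655 ]
[176.07607116 397.81492611]
```

View pics/top1.png

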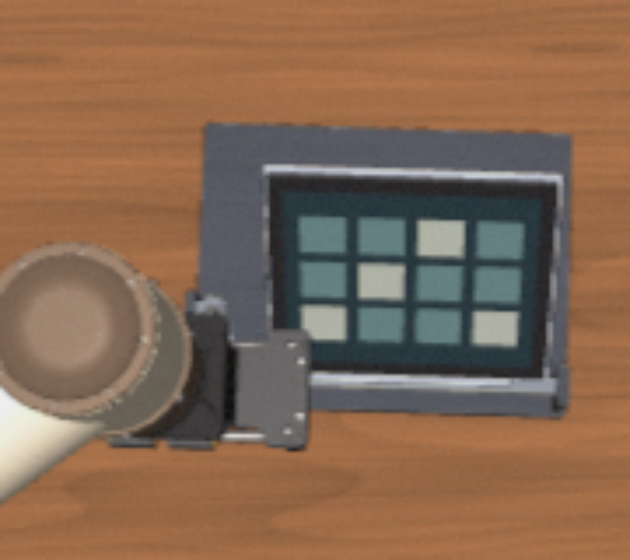

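Call:
{"op": "play_rows", "data": {
  "deltas": [255,0,20,0,0,255,0,20,0,0,255,0,16,0,0,255,10,0,0,0,255,10,0,0,0,255,8,0,0,0,255,8,0,0,0,255,8,0,0,0,255,8,0,0,0,255,8,0,0,0]
}}

```text
time_s: 3.35
tcp_pos: [0.6011, 0.1737, 0.1667]
ee_rot: [[0.999, 0.0, 0.052], [-0.052, 0.0, 0.999], [0.0, -1.0, 0.0]]
wrist_force: [1.0, 1.2, -0.3]
gripper_width: 0.008
```

```bash
python3 - <<'E'
from h import *
s=r.sense(); print("tcp loc",loc(s["tcp_pos"]).round(1),s["wrist_force"],s["gripper_width"])
c=eyes.capture("side");cv2.imwrite("pics/side2.png",cv2.resize(c["img"][120:345,150:420],None,fx=2.6,fy=2.6))
E
```

```text
tcp loc [-77.5 149.1 166.7] [ 1.01957265  1.2174482  -0.26272362] 0.007943982340911782
```

View pics/side2.png

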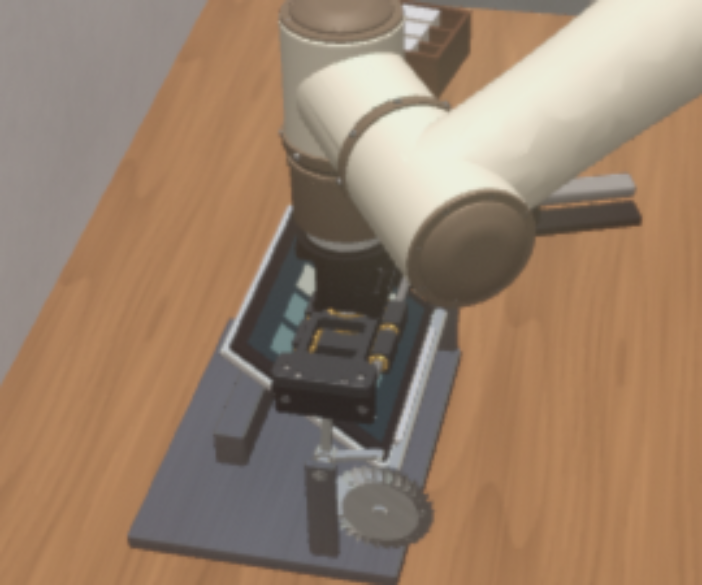

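The lever is coming up towards upright, so I'll keep pushing.

Call:
{"op": "play_rows", "data": {
  "deltas": [255,8,0,0,0,255,8,0,0,0,255,8,0,0,0,255,8,0,0,0,255,6,0,0,0,255,0,0,0,0,255,0,-30,0,0,255,0,-30,0,0,255,-30,-30,0,0,255,-40,0,0,0]
}}

```text
time_s: 4.4
tcp_pos: [0.5706, 0.1761, 0.2608]
ee_rot: [[0.999, 0.008, 0.053], [-0.053, 0.003, 0.999], [0.008, -1.0, 0.003]]
wrist_force: [-0.8, 1.3, 0.1]
gripper_width: 0.007
```

```bash
python3 - <<'E'
from h import *
s=r.sense(); print("tcp loc",loc(s["tcp_pos"]).round(1),s["wrist_force"],s["gripper_width"])
c=eyes.capture("side");cv2.imwrite("pics/side3.png",cv2.resize(c["img"][120:345,150:420],None,fx=2.6,fy=2.6))
t=eyes.capture("top");cv2.imwrite("pics/top3.png",cv2.resize(t["img"][130:290,200:380],None,fx=3.5,fy=3.5))
E
```

```text
tcp loc [-108.   149.9  260.8] [-0.77734077  1.30579351  0.10946172] 0.00690909754547284
```

View pics/side3.png

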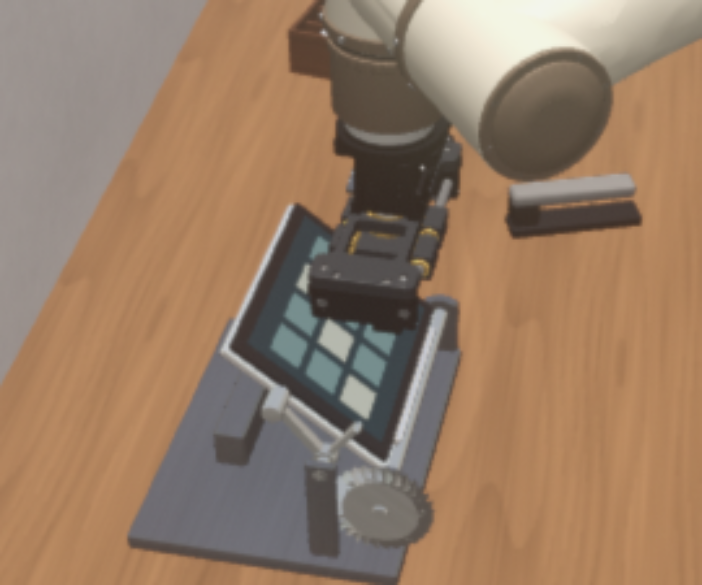

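View pics/top3.png

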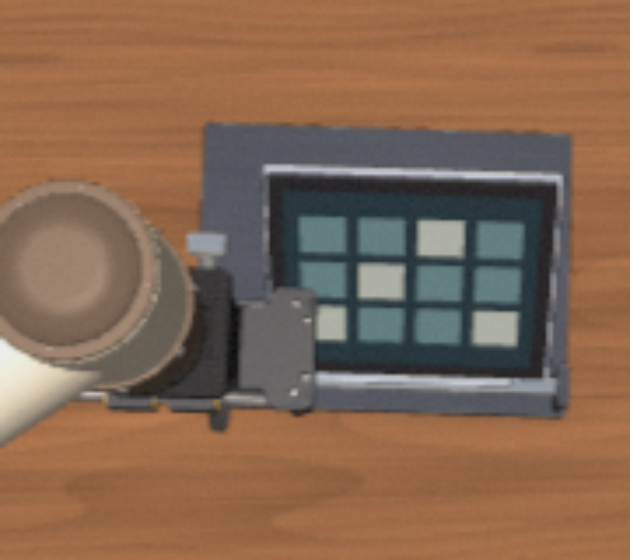

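The knob is now at side px (256,274.6) against a predicted (255.5,275.3) for thrown, so the pawl is fully over. Next I'll move over the screen.

Call:
{"op": "play_rows", "data": {
  "deltas": [255,23,0,-34,0,255,23,0,-34,0,255,23,0,-34,0,255,23,0,-34,0,255,23,0,-34,0,255,0,0,0,0,255,0,20,0,0,255,0,20,0,0,255,0,20,0,0,255,0,10,0,0]
}}

```text
time_s: 5.5
tcp_pos: [0.6732, 0.0, 0.1841]
ee_rot: [[0.999, -0.004, 0.052], [-0.052, -0.0, 0.999], [-0.004, -1.0, -0.0]]
wrist_force: [-0.2, 0.4, -0.3]
gripper_width: 0.003
```

```bash
python3 - <<'E'
from h import *
s=r.sense(); print("tcp loc",loc(s["tcp_pos"]).round(1),s["wrist_force"],s["gripper_width"])
c=eyes.capture("side");cv2.imwrite("pics/side4.png",cv2.resize(c["img"][120:345,150:420],None,fx=2.6,fy=2.6))
E
```

```text
tcp loc [  3.6 -20.6 184.1] [-0.16480743  0.37919071 -0.25384705] 0.0028259050426144563
```

View pics/side4.png

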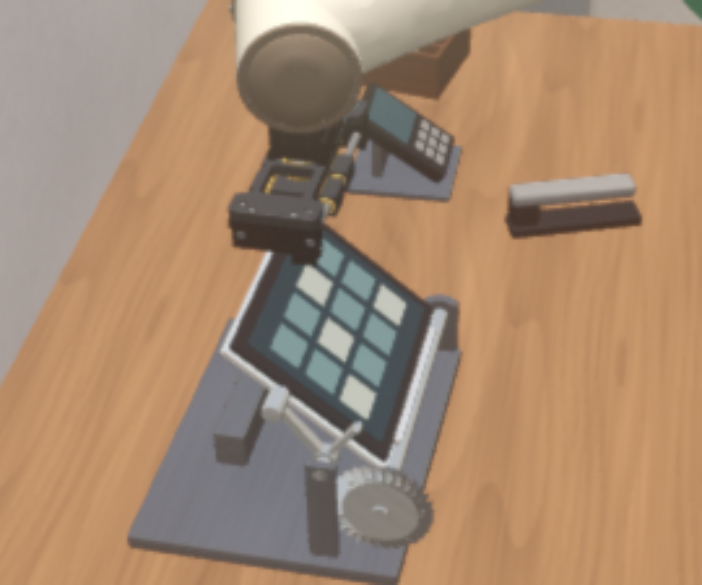

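The side view shows the tool above the screen's upper half and the pawl still thrown. Now the first part of the press.

Call:
{"op": "play_rows", "data": {
  "deltas": [255,0,8,0,0,255,0,8,0,0,255,0,8,0,0,255,0,8,0,0,255,0,8,0,0,255,0,8,0,0,255,0,8,0,0,255,0,8,0,0,255,0,8,0,0,255,0,8,0,0]
}}

```text
time_s: 6.55
tcp_pos: [0.675, -0.0004, 0.1061]
ee_rot: [[0.999, 0.001, 0.052], [-0.052, 0.0, 0.999], [0.001, -1.0, 0.0]]
wrist_force: [1.7, -0.2, 4.8]
gripper_width: 0.005
```

```bash
python3 - <<'E'
from h import *
s=r.sense(); print("tcp loc",loc(s["tcp_pos"]).round(1),s["wrist_force"],s["gripper_width"])
E
```

```text
tcp loc [  5.4 -20.9 106.1] [ 1.72205859 -0.16863587  4.78789396] 0.005311260170530604
```

Call:
{"op": "play_rows", "data": {
  "deltas": [255,0,6,0,0,255,0,6,0,0,255,0,6,0,0,255,0,4,0,0,255,0,2,0,0,255,0,2,0,0,255,0,2,0,0,255,0,1,0,0,255,0,1,0,0,255,0,1,0,0]
}}

```text
time_s: 7.55
tcp_pos: [0.6746, -0.0003, 0.0757]
ee_rot: [[0.999, 0.001, 0.052], [-0.052, 0.0, 0.999], [0.001, -1.0, 0.0]]
wrist_force: [2.7, -0.2, 3.8]
gripper_width: 0.009
```

```bash
python3 - <<'E'
from h import *
s=r.sense(); print("tcp loc",loc(s["tcp_pos"]).round(1),s["wrist_force"],s["gripper_width"])
c=eyes.capture("side");cv2.imwrite("pics/side5.png",cv2.resize(c["img"][120:345,150:420],None,fx=2.6,fy=2.6))
E
```

```text
tcp loc [  5.  -20.9  75.7] [ 2.72755058 -0.1526763   3.84848439] 0.008711705668015305
```

View pics/side5.png

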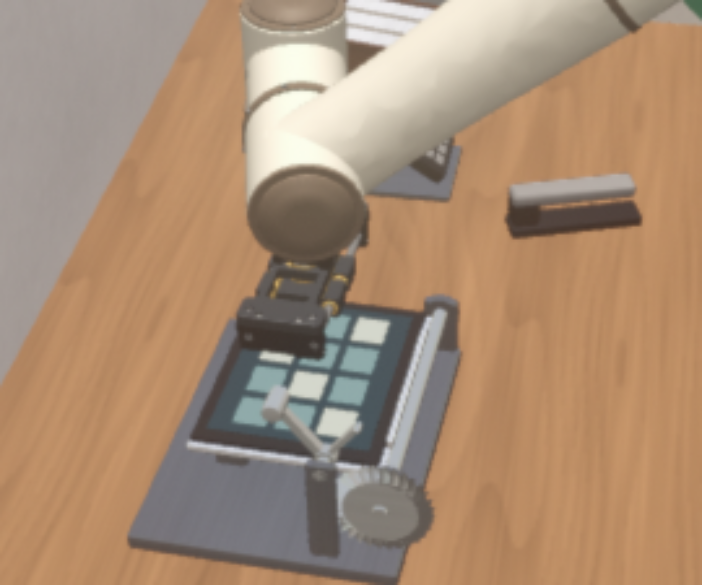

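The screen is almost flat, and the force of 4 N shows no stop yet. I'll go down in small steps.

Call:
{"op": "play_rows", "data": {
  "deltas": [255,0,0.5,0,0,255,0,0.5,0,0,255,0,0.5,0,0,255,0,0.5,0,0,255,0,0,0,0,255,0,0,0,0,255,0,0,0,0,255,0,0,0,0,255,0,0,0,0,255,0,0,0,0]
}}

```text
time_s: 8.6
tcp_pos: [0.6745, -0.0003, 0.0754]
ee_rot: [[0.999, 0.001, 0.052], [-0.052, -0.0, 0.999], [0.001, -1.0, -0.0]]
wrist_force: [0.7, 0.9, 10.1]
gripper_width: 0.007
```

Call:
{"op": "play_rows", "data": {
  "deltas": [255,0,0.5,0,0,255,0,0.5,0,0,255,0,0.5,0,0,255,0,0.5,0,0,255,0,0,0,0,255,0,0,0,0,255,0,0,0,0,255,0,0,0,0,255,0,0,0,0,255,0,0,0,0]
}}

```text
time_s: 9.6
tcp_pos: [0.6745, -0.0003, 0.0753]
ee_rot: [[0.999, 0.001, 0.051], [-0.051, -0.001, 0.999], [0.001, -1.0, -0.001]]
wrist_force: [-2.9, 1.4, 17.1]
gripper_width: 0.005
```

It has reached the end stop: z stays at 75.3 mm while the force rises to 17 N. I'll lift away and check.

Call:
{"op": "play_rows", "data": {
  "deltas": [255,0,-3,0,0,255,0,-15,0,0,255,0,-30,0,0,255,0,-40,0,0,255,0,-40,0,0,255,-40,-20,0,0,255,-50,0,0,0,255,-50,0,0,0,255,-50,0,0,0,255,-50,0,0,0]
}}

```text
time_s: 10.6
tcp_pos: [0.431, 0.0115, 0.2185]
ee_rot: [[0.999, -0.005, 0.053], [-0.053, -0.001, 0.999], [-0.005, -1.0, -0.001]]
wrist_force: [-0.3, 1.1, 0.4]
gripper_width: 0.003
```

```bash
python3 - <<'E'
from h import *
s=r.sense(); print("tcp loc",loc(s["tcp_pos"]).round(1),s["wrist_force"],s["gripper_width"])
c=eyes.capture("side");cv2.imwrite("pics/side6.png",cv2.resize(c["img"][120:345,150:420],None,fx=2.6,fy=2.6))
t=eyes.capture("top");cv2.imwrite("pics/top6.png",cv2.resize(t["img"][130:290,230:510],None,fx=2.8,fy=2.8))
for n,X in dict(a=W(81,110,75),b=W(81,-110,75),thr=W(-14,150,166)).items(): print(n,(proj(c,X)-[150,120])*2.6,(proj(t,X)-[230,130])*2.8)
E
```

```text
tcp loc [-238.9  -21.8  218.5] [-0.33167534  1.12924712  0.4060509 ] 0.0029340313090037797
a [186.44621161 437.61651431] [136.92098082 119.70930388]
b [255.65717914 287.45503972] [356.52305436 126.43981843]
thr [274.58479605 403.67944112] [ 80.02124451 193.99436414]
```

View pics/side6.png

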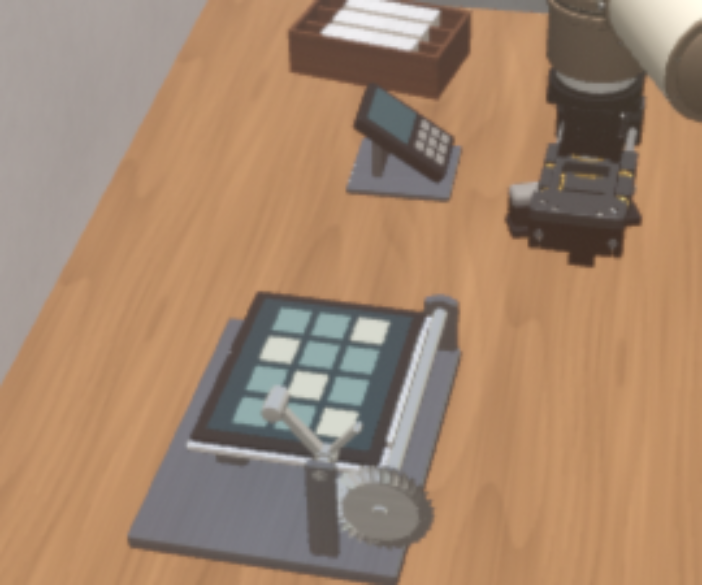

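View pics/top6.png

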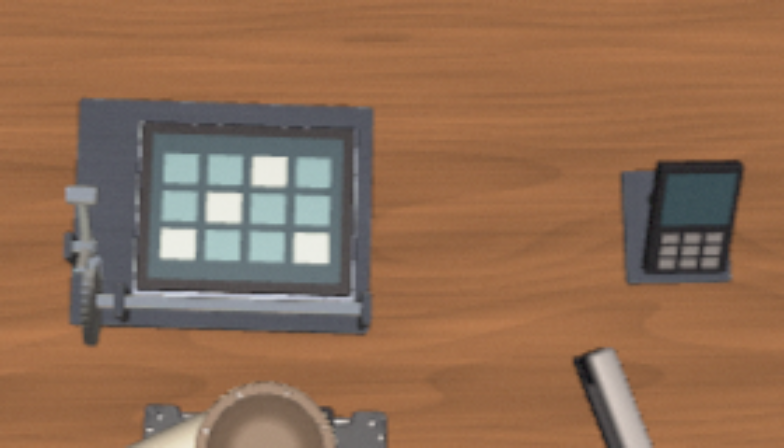

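The views show the screen flat, with its corners within about 2 px of the flat prediction. The knob is at its thrown position, the card stand is unmoved, and the arm is clear, so I'm handing in.

```bash
python3 -c "
from station import r
print(r.finish_job())"
```

```text
the job is handed in; nothing more can be done
None
```

The screen now lies flat on its stand with the pawl thrown fully over. I handed the job in with the arm clear, at about 10.7 s.

- **Pawl:** I pushed the knob over first with the shut fingertips. The side view then showed it within about 1 px of its predicted thrown position, and it was still there in the last pictures.
- **Screen:** I pressed it down with the fingertips about 105 mm from the hinge. It folded at about 5 N. It then held at z 75.3 mm (75 expected) while the force rose to 17 N, so it had reached its stop.
- **Last pictures:** The screen's far corners are within about 2 px (3–4 mm) of the flat prediction. I put this down to error in my estimate of the stand's pose rather than tilt, because the contact height agreed. By eye, the card-reader stand is where it was; I did not measure it exactly.

No check failed. The highest wrist force I read, at the end of a move, was about 17 N.

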